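Go / no-go check of a turned dowel

ROBOT

A 6-joint arm with a two-finger parallel gripper is mounted at the origin on the work surface. World frame = base frame: x ahead of the robot, y to its left, z up, the work surface at z = 0. Lengths are in m, angles in rad, forces in N, time in s.
With the tool pointing down it reaches from about 0.35 to 0.875 m from the base axis. Payload 15.5 kg.
Tool frame: the origin (TCP) lies at the very end of the fingers, on their centre line; the grasp point (between the pads) lies 19 mm behind it; z points along the fingers, y is the line along which they close (so a half turn about z gives the same grasp; the last joint's range is limited). The gripper opens to 85 mm and grips with 20 to 120 N. Pads are 22 mm wide; open, the fingers measure 114 mm over their backs; the gripper's body (76 mm by 85 mm) begins 54 mm behind the grasp point. The pads swing forward as they close: fully open they stand 13 mm farther back than shut.
Start: joints at [1.113, 0.494, 1.345, -0, 1.302, -0.096], TCP at [0.222, 0.584, 0.231] pointing down, gripper open.
Joint ranges: [-2.91, 2.91], [-0.82, 2.16], [0.22, 2.67], [-1.22, 4.37], [0.12, 2.79], [-3.08, 3.08]. Speed limits (rad/s): [1.89, 1.89, 2.57, 3.01, 3.01, 3.01].

INTERFACE

Orientations are given as a unit quaternion [w, x, y, z].
In Python, from workcell import sense, get_image, hand_in gives the robot as it stands.
- The arm moves only by the tool move_arm, never from a script. Its arguments are lists of equal length, an entry for each row: "turn": the turn, a rotation vector about the world's x, y, z normalised to -1 to 1, where 1 is 8 degrees, a list of three; "offset": the shift along the world's x, y, z normalised to -1 to 1, where 1 is 0.05 m, a list of three; "fingers": the finger opening in mm, from 0 to 85.4. A call has 1 to 10 rows; each row shifts and turns the commanded pose from where the row before left it; what a row does not reach is not made up. A row lasts 1/8 s, in which the tool goes at most 62.5 mm and 10.7 degrees, less where a joint would pass 70% of its speed; a pose out of reach is approached as far as the arm can. A call with a number of a shift or a turn outside -1 to 1 is refused whole. A call with a gripper value outside its range is refused whole. The fingers move at their own pace and stop on an object; "force" is the grip in N (left out, the last holds). Time passes only in rows, so rows that do not move let the fingers close. It gives the time, the measured TCP pose, the force, the opening and the grip force at its end, in the units of the state.
- sense(): the state, without advancing time (a new reading comes with each control period).
- get_image(name): name is "scene" or "top" or "wrist"; returns a dict with "pixels" (420x560x3 uint8, red, green, blue), "depth" (420x560 float32, m along the optical axis (not along the pixel's ray), 0 where there is no reading), "fx", "fy", "cx", "cy" (pixels), "dist" ([k1, k2, p1, p2, k3] as OpenCV has them; the pictures are not rectified), "rvec" (rotation vector, rad) and "tvec" (3), from world to camera coordinates, as OpenCV has them. Camera axes: x right, y down, z forward; pixel columns grow to the right and rows downward; lengths in m; the calibration is good to about 2 mm. A picture is of the moment at which its call begins.
- hand_in(): hands the job in; it is judged then, once.
The state is a dict: "time": time; "q": joint angles; "joint_velocities": joint speeds; "joint_efforts": joint torques, N m; "ee_pos": TCP position; "ee_rot": TCP orientation; "force": force on the tool from outside, world axes, zero at the start; "ft_torque": the same for the moment, N m; "gripper_width": opening from 0.0 (shut) to 1.0 (fully open); "grip_force": force on a finger pad.
Only numpy, scipy, OpenCV 4.12 (cv2) and the standard library are available. Lean on these libraries where they do the work, as an engineer would, in place of code of your own. Each camera call takes 0.05 s, during which the arm holds its last target. There are 200 camera calls.

TASK

Check the size of the wooden dowel that leans in the yellow rest. Holding it upright with its lower half between the jaws, push it without force through the green go gauge, in at the flared mouth and out at the back; then try it at the red no-go gauge, pressing it gently for a moment against the middle of the gap, which must stop it. Finally lay it gently in the blue rest, down on the foot ledge, let go and leave the other things on the bench where they stand.

Things in the scene. Friction and masses are not known exactly. Their poses are not given: they have to be found in the camera images.
- dowel_mid (a point): Loose wooden dowel, a plain round bar 30 mm in diameter and 180 mm long, about 0.1 kg. This point is its centre; z runs along its axis (at the start z points to its upper end; the two ends are alike). It starts seated in the yellow rest, leaning 28 degrees from vertical; its upper 70 mm stick out of the trough.
- go_gap (a point): Green-painted go gauge, fixed: two upright aluminium jaws, each 40 mm long (x) and 24 mm thick (y), with tops 116 mm above the bench, on a base plate 10 mm thick. The gap between them is 34 mm wide and right through; two green wings at the mouth (-x side, towards the robot) flare out to about 61 mm at 40 mm before the gap's centre. This point is the centre of the gap at the level of the jaw tops; x is the push direction (from the mouth to the back), y across the gap, z up.
- nogo_gap (a point): Red-painted no-go gauge, fixed, the same jaws without wings, but its gap is only 25 mm wide, so the dowel stops against the two front edges with its axis about 28 mm before the gap's centre. This point is the centre of the gap at the level of the jaw tops (116 mm above the bench); x is the push direction, away from the robot, y across the gap, z up. The base plate is 10 mm thick.
- from_rest_seat (a point): Yellow rest, fixed on a plywood base 170 x 90 mm: an open V trough 110 mm long with a foot ledge, leaning 28 degrees from vertical, its upper end towards the robot. This point is where the centre of a seated dowel lies (90 mm up the trough from the ledge); z points up along the trough, x squarely out of the open side of the V, y across it.
- passed_rest_seat (a point): Blue rest, fixed, the same as the yellow one, empty at the start. This point is where the centre of a seated dowel lies (90 mm up the trough from the ledge); z points up along the trough, leaning 28 degrees from vertical towards the robot, x squarely out of the open side of the V, y across it. The dowel is kept in by its own weight.
- glue: Bystander: glue bottle, white and yellow, 60 mm in diameter, 120 mm tall; origin at the centre of its underside.
- tin: Bystander: blue tin, 72 mm in diameter, 90 mm tall; origin at the centre of its underside.
- tape: Bystander: orange roll of tape lying flat, 90 mm in diameter, 25 mm high; origin at the centre of its underside.
Things that resemble listed ones, but are neither listed nor needed, are in the scene too. What is meant by the part that bears dowel_mid is not purple, and is the larger of those in its own colour.

How it is judged:
On the way, in this order (a step that is already met when the one before it is completed fails the run):
1. The dowel is upright (within 0.2 rad) before the go gauge's flared mouth, its foot at least 50 mm below the jaw tops (x of dowel_mid in the frame of go_gap between -0.12 and -0.04 m and y of dowel_mid in the frame of go_gap between -0.03 and 0.03 m and z of dowel_mid in the frame of go_gap between -0.05 and 0.04 m and angle between the z axis of dowel_mid and the z axis of go_gap, either way round below 0.2 rad), for 0.05 s.
2. It is between the go jaws, still upright and low (x of dowel_mid in the frame of go_gap between -0.012 and 0.012 m and y of dowel_mid in the frame of go_gap between -0.006 and 0.006 m and z of dowel_mid in the frame of go_gap between -0.05 and 0.04 m and angle between the z axis of dowel_mid and the z axis of go_gap, either way round below 0.2 rad), for 0.02 s.
3. It has come out at the back of the go gap, still upright and low (x of dowel_mid in the frame of go_gap between 0.034 and 0.13 m and y of dowel_mid in the frame of go_gap between -0.03 and 0.03 m and z of dowel_mid in the frame of go_gap between -0.05 and 0.04 m and angle between the z axis of dowel_mid and the z axis of go_gap, either way round below 0.2 rad), for 0.05 s.
4. It is pressed upright against the middle of the no-go gap (2 N or more for 0.1 s), which stops it (x of dowel_mid in the frame of nogo_gap between -0.037 and 0.037 m and y of dowel_mid in the frame of nogo_gap between -0.006 and 0.006 m and z of dowel_mid in the frame of nogo_gap between -0.05 and 0.04 m and angle between the z axis of dowel_mid and the z axis of nogo_gap, either way round below 0.2 rad and contact force between dowel and nogo above 2 N), for 0.1 s.
At the end, for the whole second after the job is handed in: The dowel lies at rest in the blue rest, its centre within 12 mm of the seat point and its axis within 0.1 rad of the trough's (distance between dowel_mid and passed_rest_seat below 0.012 m and angle between the z axis of dowel_mid and the z axis of passed_rest_seat, either way round below 0.1 rad and linear speed of dowel below 0.02 m/s); the robot touches nothing.
It fails at once if the dowel is pressed on the no-go gauge with more than 60 N, or on the go gauge (contact force between dowel and nogo above 60 N or contact force between dowel and go above 60 N).
It fails at once if the dowel is dropped or rammed into the blue rest (over 60 N) (contact force between dowel and passed_rest above 60 N).
It fails at once if a bystander is shifted by more than 30 mm (distance of any of glue, tin, tape from where it was at the start of the episode above 0.03 m).
It also fails if it takes over 67 s, if anything falls off the work surface, if the arm or the gripper's body presses on something with over 40 N, if the wrist force passes 120 N, or if a joint passes its speed limit or range.

## Working session

There is one attempt and no reset: what is moved stays moved. The work goes in short steps, Python scripts to look and compute and a tool call to move; the robot and the scene stay as the last step left them, time stands still between calls to the robot, and variables do not carry over. Pictures are saved under pics/ and viewed, at most 10 in all, crops included, and the job is handed in when it is done.

Besides the shell and the picture viewer there is one more tool, called after "Call:" as a command line: name --argument value ..., lists and objects as JSON in quotes. move_arm: Moves the arm, as the interface text tells. Scaled input: -1 to 1 covers 0.05 m each way for a shift and 8 degrees each way for a turn. Its arguments: {"type":"object","properties":{"turn":{"type":"array","items":{"type":"array","items":{"type":"number"}}},"offset":{"type":"array","items":{"type":"array","items":{"type":"number"}}},"fingers":{"type":"array","items":{"type":"number"}},"force":{"type":"number"}},"required":["turn","offset","fingers"]}

```bash
mkdir -p pics; ls
cat > h.py <<'E'
import numpy as np, cv2
from workcell import sense, get_image, hand_in
def grab(n,save=None):
    g=get_image(n)
    if save: cv2.imwrite('pics/'+save,g['pixels'][:,:,::-1])
    g['R']=cv2.Rodrigues(np.array(g['rvec'],float))[0]; g['t']=np.array(g['tvec'],float).ravel()
    g['K']=np.array([[g['fx'],0,g['cx']],[0,g['fy'],g['cy']],[0,0,1]],float); g['d']=np.array(g['dist'],float)
    return g
def rays(g,uv):
    p=cv2.undistortPoints(np.array(uv,float).reshape(-1,1,2),g['K'],g['d']).reshape(-1,2)
    return np.c_[p,np.ones(len(p))]
def cloud(g,mask=None):
    # world points for pixels in the mask with depth
    m=(g['depth']>0) if mask is None else mask&(g['depth']>0)
    v,u=np.nonzero(m); c=rays(g,np.c_[u,v])*g['depth'][v,u][:,None]
    return (c-g['t'])@g['R'], np.c_[u,v]
def onplane(g,uv,z):
    d=rays(g,uv)@g['R']; o=-g['R'].T@g['t']
    return o+d*((z-o[2])/d[:,2])[:,None]
E
python3 - <<'E'
from h import *
for n in ['scene','top']:
    g=grab(n,n+'0.png'); print(n,(-g['R'].T@g['t']).round(3),g['R'][2].round(3),g['fx'])
print(sense())
E
```

```text
pics
scene [ 1.412 -0.173  0.896] [-0.712  0.072 -0.699] 488.4743556137361
top [ 0.354 -0.083  1.135] [ 0.235 -0.004 -0.972] 421.1756520386544
{'time': 0.1, 'q': array([ 1.11246412e+00,  4.94139184e-01,  1.34602434e+00,  4.20207693e-05,
        1.30249892e+00, -9.54945697e-02]), 'joint_velocities': array([-0.00034056,  0.00030329, -0.00256189, -0.00051803, -0.0007054 ,
       -0.00087917]), 'joint_efforts': array([ 1.56469265e-03, -8.83599114e+01, -3.84562826e+01, -2.47872413e-04,
        4.97295216e-03, -8.24291692e-05]), 'ee_pos': array([0.22167875, 0.58404667, 0.23076379]), 'ee_rot': array([-1.65717877e-04,  1.80430751e-01,  9.83587544e-01, -5.08979813e-04]), 'force': array([-0.09119466,  0.11912923, -0.42896139]), 'ft_torque': array([-0.0046886 , -0.01991681,  0.03042423]), 'grip_force': 0.0, 'gripper_width': 0.9986369201817594}
```

View pics/scene0.png

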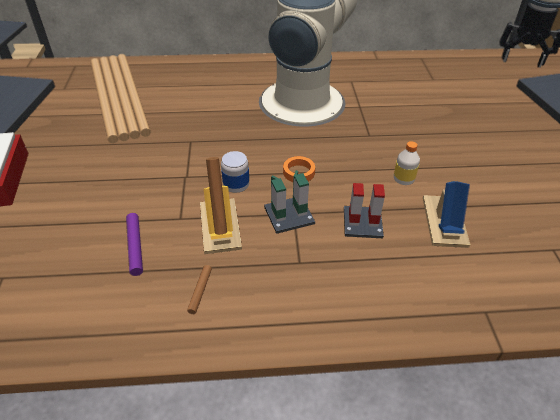

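View pics/top0.png

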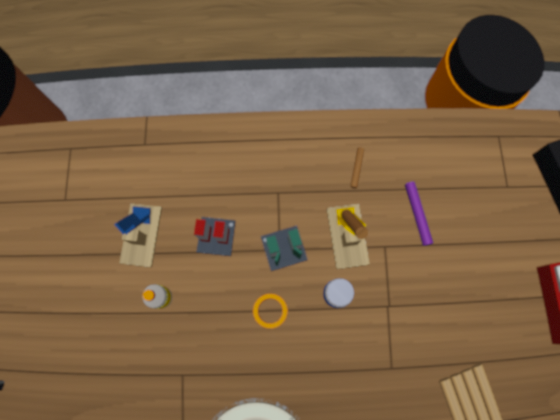

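The scene view shows the yellow rest with the brown dowel at (217,200), green gauge (290,200), red gauge (365,207), blue rest (448,212), with glue (407,163), tin (235,170) and tape (299,168). The purple rod and the thin brown rod are decoys. The top view shows the same things at (350,225), (285,247), (215,235) and (137,230).

```bash
cat >> h.py <<'E'
def hsv(g): return cv2.cvtColor(g['pixels'],cv2.COLOR_RGB2HSV)
RNG=dict(green=[(70,60,30),(95,255,255)],red=[(0,170,70),(4,255,255)],blue=[(105,150,40),(125,255,255)],yellow=[(20,170,80),(30,255,255)],ply=[(12,40,140),(26,140,255)],brown=[(5,130,30),(14,255,170)])
def cmask(g,c): return cv2.inRange(hsv(g),*RNG[c])>0
E
python3 - <<'E'
from h import *
for n in ['scene','top']:
    g=grab(n); P,uv=cloud(g); H=hsv(g)[uv[:,1],uv[:,0]]
    np.savez('c_'+n,P=P,H=H,uv=uv)
    S=(P[:,0]>.3)&(P[:,0]<.85)&(abs(P[:,1])<.5)
    for c in RNG:
        m=cmask(g,c)[uv[:,1],uv[:,0]]&S&(P[:,2]>(.005 if c=='ply' else .03 ))
        Q=P[m]
        print(n,c,m.sum(),Q.min(0).round(3),Q.max(0).round(3),np.median(Q,0).round(3)) if m.sum() else print(n,c,0)
    m=S&(P[:,2]>.108)&(P[:,2]<.125); 
    k=np.zeros(g['depth'].shape,np.uint8); k[uv[m][:,1],uv[m][:,0]]=1
    nc,lab=cv2.connectedComponents(k); l=lab[uv[:,1],uv[:,0]]
    for i in range(1,nc):
        Q=P[l==i]
        if len(Q)>25: print(n,'comp',len(Q),Q.mean(0).round(3),Q.min(0).round(3),Q.max(0).round(3),np.median(H[l==i],0))
# upscaled crops
a=cv2.imread('pics/top0.png')[190:320,100:400]; b=cv2.imread('pics/scene0.png')[140:260,180:480]
cv2.imwrite('pics/crop.png',np.vstack([cv2.resize(a,None,fx=2.4,fy=2.4,interpolation=3),cv2.resize(b,None,fx=2.4,fy=2.4,interpolation=3)])[:600])
E
```

```text
scene green 438 [ 0.492 -0.131  0.03 ] [ 0.569 -0.042  0.122] [ 0.543 -0.099  0.114]
scene red 345 [0.548 0.06  0.03 ] [0.6   0.136 0.12 ] [0.583 0.087 0.115]
scene blue 1291 [ 0.415 -0.255  0.03 ] [0.656 0.333 0.135] [0.601 0.305 0.064]
scene yellow 487 [ 0.41  -0.288  0.03 ] [0.637 0.268 0.133] [ 0.583 -0.239  0.055]
scene ply 2030 [ 0.306 -0.493  0.005] [0.846 0.499 0.203] [ 0.613 -0.221  0.012]
scene brown 988 [ 0.406 -0.278  0.042] [0.63  0.258 0.203] [ 0.579 -0.258  0.123]
scene comp 92 [0.415 0.246 0.117] [0.393 0.232 0.108] [0.426 0.261 0.124] [ 13. 182. 213.]
scene comp 162 [ 0.528 -0.059  0.115] [ 0.487 -0.075  0.108] [ 0.553 -0.042  0.12 ] [ 79. 103. 110.]
scene comp 165 [ 0.543 -0.115  0.115] [ 0.501 -0.13   0.108] [ 0.566 -0.098  0.122] [ 78. 104. 110.]
scene comp 192 [0.585 0.312 0.116] [0.561 0.281 0.108] [0.603 0.338 0.125] [108. 162.  81.]
scene comp 149 [0.573 0.074 0.115] [0.548 0.06  0.108] [0.593 0.088 0.119] [  1. 190. 160.]
scene comp 150 [0.58  0.122 0.116] [0.556 0.108 0.108] [0.601 0.137 0.12 ] [  1. 189. 160.]
scene comp 193 [ 0.58  -0.26   0.116] [ 0.562 -
[... 481 characters left out ...]
613 0.233 0.191] [ 0.577 -0.249  0.125]
top comp 41 [ 0.582 -0.248  0.116] [ 0.565 -0.265  0.108] [ 0.596 -0.233  0.125] [ 16. 179. 106.]
top comp 87 [0.579 0.317 0.118] [0.562 0.298 0.108] [0.603 0.332 0.125] [107. 189.  89.]
top comp 166 [0.577 0.121 0.115] [0.555 0.108 0.109] [0.599 0.136 0.12 ] [  1.  210.5 146. ]
top comp 164 [0.57  0.073 0.115] [0.549 0.06  0.109] [0.591 0.087 0.121] [  1.  209.5 143. ]
top comp 181 [ 0.54  -0.117  0.115] [ 0.504 -0.132  0.108] [ 0.565 -0.101  0.121] [ 81. 127. 103.]
top comp 183 [ 0.525 -0.061  0.115] [ 0.488 -0.075  0.108] [ 0.55  -0.044  0.12 ] [ 82. 130. 102.]
top comp 115 [0.41  0.244 0.118] [0.397 0.232 0.109] [0.424 0.259 0.125] [ 20. 233. 196.]
```

View pics/crop.png

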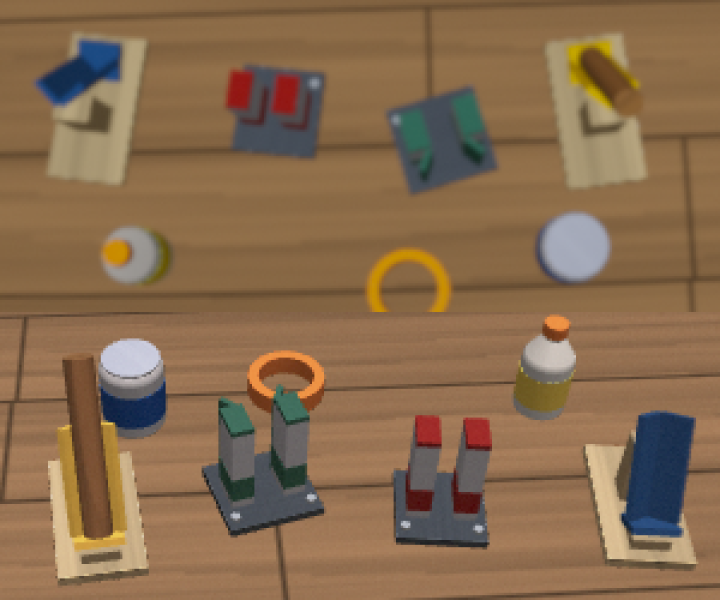

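The crop shows the green gauge yawed counter-clockwise with wings towards the robot, the red gauge yawed slightly clockwise, and both rests open away from the robot. The dowel's top (about (630,100) in the crop) leans towards the robot. Next I fit the axes.

```bash
cat > fit.py <<'E'
from h import *
from scipy.optimize import least_squares
def fitcyl(P,r=.015,p0=None,d0=(-.47,0,.88)):
    c=P.mean(0)
    def f(x):
        d=np.array([x[2],x[3],1.]);d/=np.linalg.norm(d)
        v=P-(c+[x[0],x[1],0]); return np.linalg.norm(v-np.outer(v@d,d),axis=1)-r
    s=least_squares(f,[0.,0,d0[0]/d0[2],d0[1]/d0[2]],loss='soft_l1',f_scale=.002)
    d=np.array([s.x[2],s.x[3],1.]);d/=np.linalg.norm(d)
    q=c+[s.x[0],s.x[1],0]; t=(P-q)@d; return q,d,t,np.median(abs(s.fun))
E
python3 - <<'E'
from fit import *
C={n:np.load('c_'+n+'.npz') for n in ['scene','top']}
A=[]
for n in C:
    P,H=C[n]['P'],C[n]['H']
    m=(P[:,0]>.45)&(P[:,0]<.66)&(P[:,1]<-.2)&(P[:,1]>-.31)&(P[:,2]>.13)
    Q=P[m]
    q,d,t,e=fitcyl(Q); 
    print(n,len(Q),q.round(4),d.round(3),e.round(4),'top end',(q+d*np.percentile(t,99)).round(4), 'lean',np.degrees(np.arccos(d[2])).round(1),'yaw',np.degrees(np.arctan2(-d[1],-d[0])).round(1))
    A.append(Q)
q,d,t,e=fitcyl(np.vstack(A)); print('both',q.round(4),d.round(4),(q+d*np.percentile(t,99)).round(4),np.degrees(np.arccos(d[2])),np.degrees(np.arctan2(-d[1],-d[0])),e)
# plywood bases, gauge base plates
for n in C:
    P,H,uv=[C[n][k] for k in('P','H','uv')]
    for nm,y0,y1 in [('yel',-.33,-.15),('blu',.2,.42)]:
        m=(P[:,0]>.42)&(P[:,0]<.75)&(P[:,1]>y0)&(P[:,1]<y1)&(P[:,2]>.007)&(P[:,2]<.018)
        Q=P[m]; r=cv2.minAreaRect(np.float32(Q[:,:2]*1000)); print(n,nm,len(Q),np.round(r[0],1),np.round(r[1],1),round(r[2],1),np.median(Q[:,2]))
    for nm,y0,y1 in [('go',-.16,-.02),('nogo',.03,.18)]:
        m=(P[:,0]>.45)&(P[:,0]<.66)&(P[:,1]>y0)&(P[:,1]<y1)&(P[:,2]>.006)&(P[:,2]<.016)
        Q=P[m]; r=cv2.minAreaRect(np.float32(Q[:,:2]*1000)); print(n,nm,len(Q),np.round(r[0],1),np.round(r[1],1),round(r[2],1))
        m=(P[:,0]>.45)&(P[:,0]<.66)&(P[:,1]>y0)&(P[:,1]<y1)&(P[:,2]>.111)&(P[:,2]<.122)
        a=np.radians(r[2] if r[2]<45 else r[2]-90); R=np.array([[np.cos(a),np.sin(a)],[-np.sin(a),np.cos(a)]])
        L=P[m][:,:2]@R.T; xm=np.percentile(L[:,0],99); B=L[L[:,0]>xm-.036]; ys=np.sort(B[:,1]); i=np.argmax(np.diff(ys))
        yc=(ys[i]+ys[i+1])/2; yo=(np.percentile(ys,1)+np.percentile(ys,99))/2
        print('   yaw',np.degrees(a).round(1),'gap',(ys[i+1]-ys[i]).round(4),'outer',np.ptp(ys).round(4),'ctr inner',(R.T@[xm-.02,yc]).round(4),'outer',(R.T@[xm-.02,yo]).round(4),'z',np.median(P[m][:,2]).round(4),'xlen',np.ptp(L[:,0]).round(4))
    for nm,y0,y1 in [('yel',-.33,-.15),('blu',.2,.42)]:
        m=(P[:,0]>.45)&(P[:,0]<.75)&(P[:,1]>y0)&(P[:,1]<y1)&(P[:,2]>.02)&(P[:,2]<.125)
        m&=(abs(H[:,0]-25.)<6)&(H[:,1]>190) if nm=='yel' else (abs(H[:,0]-110.)<8)
        Q=P[m]; print(n,nm,len(Q),Q.mean(0).round(4),np.percentile(Q,1,0).round(4),np.percentile(Q,99,0).round(4))
E
```

```text
scene 485 [ 0.5481 -0.2625  0.1657] [-0.468 -0.047  0.883] 0.0012 top end [ 0.5325 -0.2641  0.1951] lean 28.0 yaw 5.7
top 276 [ 0.5432 -0.264   0.1765] [-0.472 -0.052  0.88 ] 0.001 top end [ 0.5322 -0.2652  0.1971] lean 28.3 yaw 6.3
both [ 0.5462 -0.263   0.1696] [-0.4697 -0.049   0.8814] [ 0.5318 -0.2645  0.1965] 28.18242161222381 5.955160117104381 0.0011484768367530894
scene yel 1001 [ 583.5 -263. ] [118.9 337.7] 84.5 0.012248666763660928
scene blu 905 [546.4 289.8] [266.9 105.5] 8.6 0.012132395221633185
scene go 733 [535.9 -86.3] [103.5 104.3] 15.9
   yaw 15.9 gap 0.0317 outer 0.0839 ctr inner [ 0.5374 -0.0851] outer [ 0.5375 -0.0856] z 0.1158 xlen 0.0591
scene nogo 688 [548.3 111.2] [112.9 158.9] 81.9
   yaw -8.1 gap 0.0242 outer 0.0735 ctr inner [0.575  0.0985] outer [0.5749 0.0983] z 0.116 xlen 0.0462<stdin>:29: RuntimeWarning: Mean of empty slice.
  ret = um.true_divide(
Traceback (most recent call last):
IndexError: index -1 is out of bounds for axis 0 with size 0
```

Run:
```python
from fit import *
C={n:np.load('c_'+n+'.npz') for n in ['scene','top']}
T=dict(yel=[],blu=[])
for n in C:
    P,H,uv=[C[n][k] for k in('P','H','uv')]; H=H.astype(float)
    for nm,y0,y1 in [('yel',-.33,-.15),('blu',.2,.42)]:
        S=(P[:,0]>.42)&(P[:,0]<.75)&(P[:,1]>y0)&(P[:,1]<y1)
        m=S&(P[:,2]>.007)&(P[:,2]<.018)&(H[:,1]<135)&(H[:,2]>130)
        k=np.zeros((420,560),np.uint8); k[uv[m][:,1],uv[m][:,0]]=255
        c=max(cv2.findContours(k,cv2.RETR_EXTERNAL,cv2.CHAIN_APPROX_NONE)[0],key=cv2.contourArea).reshape(-1,2)
        kk=np.zeros_like(k); cv2.drawContours(kk,[c.reshape(-1,1,2)],-1,255,-1); s=m&(kk[uv[:,1],uv[:,0]]>0)
        r=cv2.minAreaRect(np.float32(P[s][:,:2]*1000)); print(n,nm,s.sum(),np.round(r[0],1),np.round(r[1],1),round(r[2],1))
        m=S&(P[:,2]>.03)&(P[:,2]<.15)
        m&=(abs(H[:,0]-25.)<5)&(H[:,1]>150) if nm=='yel' else (abs(H[:,0]-110.)<10)&(H[:,1]>120)
        Q=P[m]; T[nm].append(Q); print('  trough',len(Q),Q.mean(0).round(4),np.percentile(Q,1,0).round(4),np.percentile(Q,99,0).round(4))
    y0,y1=-.16,-.02
    for nm,y0,y1,yaw in [('go',-.16,-.02,15.),('nogo',.03,.18,-8)]:
        m=(P[:,0]>.45)&(P[:,0]<.66)&(P[:,1]>y0)&(P[:,1]<y1)&(P[:,2]>.006)&(P[:,2]<.016)&((H[:,1]<110)&(H[:,2]<110))
        k=np.zeros((420,560),np.uint8); k[uv[m][:,1],uv[m][:,0]]=255
        s=m
        r=cv2.minAreaRect(np.float32(P[s][:,:2]*1000)); print(n,nm,s.sum(),np.round(r[0],1),np.round(r[1],1),round(r[2],1))
        m=(P[:,0]>.45)&(P[:,0]<.66)&(P[:,1]>y0)&(P[:,1]<y1)&(P[:,2]>.111)&(P[:,2]<.122)
        a=np.radians(yaw); R=np.array([[np.cos(a),np.sin(a)],[-np.sin(a),np.cos(a)]])
        L=P[m][:,:2]@R.T; xm=np.percentile(L[:,0],99); B=L[L[:,0]>xm-.036]; ys=np.sort(B[:,1]); i=np.argmax(np.diff(ys))
        yc=(ys[i]+ys[i+1])/2; yo=(np.percentile(ys,1)+np.percentile(ys,99))/2
        # yaw from inner & outer edges of jaws and back edges
        lo=B[B[:,1]<yc]; hi=B[B[:,1]>yc]; f=lambda Q:np.percentile(Q[:,0],98)
        ra=[round(cv2.minAreaRect(np.float32(q*1000))[2],1) for q in (lo,hi)]
        print('   gap',(ys[i+1]-ys[i]).round(4),'outer',np.ptp(ys).round(4),'ctr in',(R.T@[xm-.02,yc]).round(4),'out',(R.T@[xm-.02,yo]).round(4),'jaw ctrs',lo.mean(0)@R,hi.mean(0)@R,'back diff',f(lo)-f(hi),ra)
q,d,t,e=fitcyl(np.vstack(T['yel']),r=.0); 
# planes of blue trough walls
Q=np.vstack(T['blu']); np.save('blu.npy',Q)
rng=np.random.default_rng(0); rem=Q; N=[]
for k in range(2):
    best=None
    for _ in range(500):
        a,b,c=rem[rng.choice(len(rem),3,False)]; nn=np.cross(b-a,c-a); l=np.linalg.norm(nn)
        if l<1e-6: continue
        nn/=l; i=abs((rem-a)@nn)<.003
        if best is None or i.sum()>best.sum(): best=i
    X=rem[best]; c=X.mean(0); nn=np.linalg.svd(X-c)[2][2]; nn*=np.sign(nn[2]); N.append(nn); print('plane',best.sum(),c.round(4),nn.round(3)); rem=rem[~best]
z=np.cross(*N); z*=np.sign(z[2]); z/=np.linalg.norm(z); print('trough axis',z.round(3),np.degrees(np.arccos(z[2])),np.degrees(np.arctan2(-z[1],-z[0])))
```

```text
scene yel 789 [ 562.7 -261.2] [174.   90.1] 6.0
  trough 42 [ 0.6098 -0.2541  0.062 ] [ 0.5561 -0.2819  0.0352] [ 0.6327 -0.2307  0.1327]
scene blu 749 [583.8 310. ] [ 90.8 174.4] 82.2
  trough 1105 [0.6077 0.3074 0.0774] [0.5707 0.2774 0.0315] [0.6544 0.3315 0.1303]
scene go 699 [536.2 -86. ] [103.2 104.1] 15.4
   gap 0.0319 outer 0.0837 ctr in [ 0.5377 -0.0851] out [ 0.5378 -0.0855] jaw ctrs [ 0.54860727 -0.11313541] [ 0.53248078 -0.05740853] back diff 0.0016568378012666862 [87.3, 0.4]
scene nogo 653 [575.5  98.2] [ 94.5 102.3] 81.3
   gap 0.0241 outer 0.0736 ctr in [0.575  0.0985] out [0.575  0.0983] jaw ctrs [0.57485875 0.07359695] [0.58255785 0.12192029] back diff -0.00024436944511652126 [88.2, 86.3]
top yel 1196 [ 563.7 -261.6] [171.8  91.8] 6.1
  trough 237 [ 0.5964 -0.2514  0.0783] [ 0.546  -0.2851  0.0336] [ 0.6337 -0.2299  0.1367]
top blu 1062 [580.5 306.9] [ 92.6 169.8] 80.9
  trough 412 [0.609  0.3058 0.0763] [0.5666 0.2768 0.0303] [0.6488 0.3278 0.1313]
top go 761 [536. -88.] [100.9 103.8] 15.3
   gap 0.0342 outer 0.0819 ctr in [ 0.5357 -0.088 ] out [ 0.5357 -0.0881] jaw ctrs [ 0.54529777 -0.11557327] [ 0.53032236 -0.05938639] back diff -0.0005560460496278896 [1.4, 89.8]
top nogo 612 [572.3  97.4] [96.1 99.3] 82.0
   gap 0.0254 outer 0.0746 ctr in [0.5738 0.0973] out [0.5738 0.0976] jaw ctrs [0.572574   0.07253427] [0.57909418 0.12144609] back diff 0.0005160869715973293 [1.4, 0.6]
plane 718 [0.603  0.3187 0.0821] [ 0.548 -0.763  0.342]
plane 397 [0.6016 0.2925 0.0836] [0.774 0.511 0.374]
trough axis [-0.467  0.061  0.882] 28.073178643069983 -7.396991586118558
```

Call:
move_arm --turn '[[0,0,0.335],[0,0,0.335],[0,0,0.335],[0,0,0.335],[0,0,0.335],[0,0,0.335],[0,0,0.335],[0,0,0.335],[0,0,0.335],[0,0,0.335]]' --offset '[[0.5,-1,0.1],[0.5,-1,0.1],[0.5,-1,0.1],[0.5,-1,0.1],[0.5,-1,0.1],[0.5,-1,0.1],[0.5,-1,0.1],[0.5,-1,0.1],[0.5,-1,0.1],[0.5,-1,0.1]]' --fingers '[85,85,85,85,85,85,85,85,85,85]'

```text
time: 1.45
ee_pos: [0.4724, 0.0825, 0.2816]
ee_rot: [0.0, -0.053, 0.999, 0.0]
force: [1.8, 0.2, -0.2]
gripper_width: 0.997
grip_force: 0.0
```

Call:
move_arm --turn '[[0,0,0],[0,0,0],[0,0,0],[0.0915,-0.87,0],[0.0915,-0.87,0],[0.0915,-0.87,0],[0.0915,-0.87,0],[0,0,0],[0,0,0]]' --offset '[[0.06,-1,-0.04],[0.06,-1,-0.04],[0.06,-1,-0.04],[0.06,-1,-0.04],[0.06,-1,-0.04],[0.06,-1,-0.04],[0.06,-1,-0.04],[0,0,0],[0,0,0]]' --fingers '[85,85,85,85,85,85,85,85,85]'

```text
time: 2.58
ee_pos: [0.4925, -0.2654, 0.2671]
ee_rot: [0.241, -0.05, 0.969, 0.013]
force: [-0.3, -0.1, -0.0]
gripper_width: 0.996
grip_force: 0.0
```

```bash
cat >> h.py <<'E'
from scipy.spatial.transform import Rotation as Ro
def tool():
    s=sense(); q=s['ee_rot']; M=Ro.from_quat([q[1],q[2],q[3],q[0]]).as_matrix(); return s,s['ee_pos'],M
def frame(yaw,lean=0):  # tool matrix coaxial with an axis leaning towards the robot by lean deg at yaw
    d=Ro.from_euler('ZY',[yaw,-lean],degrees=True).as_matrix(); return d@np.diag([-1,1,-1.])
def togo(M,T): return (Ro.from_matrix(T@M.T).as_rotvec(degrees=True)/8).round(3)
E
python3 - <<'E'
from h import *
s,p,M=tool(); T=frame(6,28); print(p.round(4),M.round(3).tolist(),'turn',togo(M,T))
mid=np.array([.5745,-.26,.117]); d=-T[:,2]
print('to grasp',((mid+.031*d-p)/.05).round(3), 'on-axis err',((mid-p)@M).round(4),s['force'])
g=grab('wrist','w1.png')
E
```

```text
[ 0.4925 -0.2654  0.2671] [[-0.879, -0.104, 0.466], [-0.091, 0.995, 0.049], [-0.468, 0.001, -0.884]] turn [-0.006 -0.011  0.007]
to grasp [ 1.351  0.078 -2.454] on-axis err [-0.0024 -0.0032  0.1711] [-0.33067338 -0.07761188 -0.00408016]
```

View pics/w1.png

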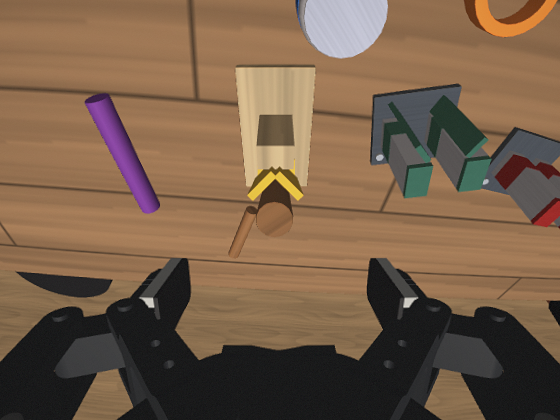

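The wrist view shows the dowel's end at (275,215) between the open fingers (centre column about 279). I check its position from this near view.

Run:
```python
from fit import *
s,p,M=tool(); g=grab('wrist'); P,uv=cloud(g)
m=(uv[:,0]>235)&(uv[:,0]<315)&(uv[:,1]>190)&(uv[:,1]<245)
L=(P-p)@M; mm=m&(abs(L[:,0])<.04)&(abs(L[:,1])<.03)&(L[:,2]<.13)
Q=P[mm]; f=L[mm]; e=f[f[:,2]<np.percentile(f[:,2],30)+.003]
r=cv2.minEnclosingCircle(np.float32(e[:,:2]*1000)); print(len(Q),'end face: tool frame ctr mm',r,np.median(e[:,2]), 'world',(p+M@[r[0][0]/1000,r[0][1]/1000,np.median(e[:,2])]).round(4))
# gauge jaw tops as seen here
for nm,h in [('green',None),('red',None)]:
    mk=cmask(g,nm)[uv[:,1],uv[:,0]]&(P[:,2]>.11)&(P[:,2]<.122); print(nm,mk.sum(),P[mk].mean(0).round(4))
```

```text
1386 end face: tool frame ctr mm ((-1.741869330406189, -4.182101249694824), 14.866305351257324) 0.08330834789136676 world [ 0.5337 -0.2646  0.1945]
green 1683 [ 0.5313 -0.0874  0.1153]
red 453 [0.5711 0.0699 0.1151]
```

Call:
move_arm --turn '[[0,0,0],[0,0,0],[0,0,0],[0,0,0],[0,0,0],[0,0,0],[0,0,0]]' --offset '[[0.275,0.015,-0.5],[0.275,0.015,-0.5],[0.275,0.015,-0.5],[0.275,0.015,-0.5],[0.274,0.015,-0.494],[0,0,0],[0,0,0]]' --fingers '[85,85,85,85,85,85,85]' --force 80

```text
time: 3.55
ee_pos: [0.5618, -0.261, 0.1434]
ee_rot: [0.242, -0.052, 0.969, 0.013]
force: [-0.4, -0.0, 0.1]
gripper_width: 0.995
grip_force: 0.0
```

Call:
move_arm --turn '[[0,0,0],[0,0,0],[0,0,0],[0,0,0],[0,0,0],[0,0,0],[0,0,0],[0,0,0]]' --offset '[[0,0,0],[0,0,0],[0,0,0],[0,0,0],[0,0,0],[0,0,0],[0,0,0],[0,0,0]]' --fingers '[50,40,20,20,20,20,20,20]' --force 80

```text
time: 4.55
ee_pos: [0.5614, -0.2619, 0.1432]
ee_rot: [0.242, -0.051, 0.969, 0.013]
force: [-4.5, 1.5, 10.3]
gripper_width: 0.332
grip_force: 77.8
```

Call:
move_arm --turn '[[0,0,0],[0,0,0],[0,0,0],[0,0,0],[0,0,0],[-0.0915,0.87,0],[-0.0915,0.87,0],[-0.0915,0.87,0],[-0.0915,0.87,0],[0,0,0.58]]' --offset '[[0.35,0.037,0.19],[0.35,0.037,0.19],[0,0,1],[0,0,1],[0,0,1],[-0.66,0.76,-0.06],[-0.66,0.76,-0.06],[-0.66,0.76,-0.06],[-0.66,0.76,-0.06],[0,0,0]]' --fingers '[20,20,20,20,20,20,20,20,20,20]'

```text
time: 5.8
ee_pos: [0.4633, -0.1039, 0.2995]
ee_rot: [-0.002, -0.095, 0.996, 0.0]
force: [0.8, -0.3, -1.9]
gripper_width: 0.334
grip_force: 79.1
```

Call:
move_arm --turn '[[0,0,0.58],[0,0,0],[0,0,0]]' --offset '[[0,0,0],[0,0,0],[0,0,0]]' --fingers '[20,20,20]'

```text
time: 6.18
ee_pos: [0.4644, -0.1063, 0.2995]
ee_rot: [-0.0, -0.132, 0.991, 0.0]
force: [-0.4, -0.0, -1.2]
gripper_width: 0.331
grip_force: 79.1
```

```bash
cat > look.py <<'E'
from fit import *
def dowel(tag=None):
    s,p,M=tool(); z=-M[:,2]; out={}
    for n in ['scene','top']:
        g=grab(n,tag and tag+n+'.png'); P,uv=cloud(g); H=hsv(g)[uv[:,1],uv[:,0]]
        L=(P-p)@M  # tool frame, +z down the fingers
        m=(abs(L[:,0])<.035)&(abs(L[:,1])<.035)&(L[:,2]>.012)&(L[:,2]<.14)&(P[:,2]>.03)&(H[:,0]<16)&(H[:,1]>120)
        if m.sum()<40: print(n,'few',m.sum()); continue
        q,d,t,e=fitcyl(P[m],d0=z); lo=q+d*np.percentile(t,1)
        at=lambda zz:(q+d*(zz-q[2])/d[2])[:2].round(4)
        print(n,m.sum(),'axis',d.round(3),'tool axis',z.round(3),'foot z',lo[2].round(4),'xy at tcp z',at(p[2]),'at foot',at(lo[2]),'err',e.round(4),'local foot',((lo-p)@M).round(4))
    print('tcp',p.round(4),'F',s['force'].round(1),'t',s['time'],'w',s['gripper_width']); return s,p,M
E
python3 - <<'E'
from look import *
s,p,M=dowel('a'); print('turn',togo(M,frame(15.3)))
C=np.load('c_top.npz'); P,H=C['P'],C['H'].astype(float)
for nm,x0,y0 in [('tape',.42,-.06),('tin',.44,-.24)]:
    m=(np.hypot(P[:,0]-x0,P[:,1]-y0)<.09)&(P[:,2]>.012)&(P[:,0]<.49)&((H[:,1]>200)&(P[:,2]<.035) if nm=='tape' else P[:,2]>.08); print(nm,m.sum(),P[m].min(0).round(3),P[m].max(0).round(3))
E
```

```text
scene 440 axis [0.058 0.015 0.998] tool axis [ 0. -0.  1.] foot z 0.1821 xy at tcp z [ 0.4617 -0.1068] at foot [ 0.4549 -0.1086] err 0.001 local foot [0.0097 0.0003 0.1175]
top few 9
tcp [ 0.4644 -0.1063  0.2995] F [-0.4 -0.  -1.2] t 6.175 w 0.33146881913831316
turn [-0.    -0.001  0.017]
tape 381 [ 0.331 -0.091  0.019] [ 0.411 -0.002  0.029]
tin 598 [ 0.373 -0.256  0.08 ] [ 0.44  -0.188  0.095]
```

Call:
move_arm --turn '[[0.112,-0.41,0.015],[0,0,0],[0,0,0],[0,0,0],[0,0,0],[0,0,0],[0,0,0]]' --offset '[[0,0,0],[0,0,-0.77],[0,0,-0.77],[0,0,-0.77],[0,0,-0.77],[0,0,0],[0,0,0]]' --fingers '[20,20,20,20,20,20,20]'

```text
time: 7.15
ee_pos: [0.4651, -0.1065, 0.1467]
ee_rot: [0.03, -0.134, 0.991, 0.004]
force: [0.1, -0.3, -0.0]
gripper_width: 0.332
grip_force: 79.2
```

Run:
```python
from look import *
s,p,M=dowel('b'); w=grab('wrist','bw.png')
a=cv2.imread('pics/bscene.png')[130:270,200:400]; b=cv2.imread('pics/bw.png')
cv2.imwrite('pics/bb.png',np.hstack([cv2.resize(a,(428,300),interpolation=3),cv2.resize(b,(372,300))]))
```

```text
scene 206 axis [ 0.012 -0.007  1.   ] tool axis [-0.058 -0.015  0.998] foot z 0.0565 xy at tcp z [ 0.463  -0.1069] at foot [ 0.4619 -0.1063] err 0.0011 local foot [0.0084 0.0011 0.0898]
top few 0
tcp [ 0.4651 -0.1065  0.1467] F [ 0.1 -0.3 -0. ] t 7.15 w 0.33187550164846824
```

View pics/bb.png

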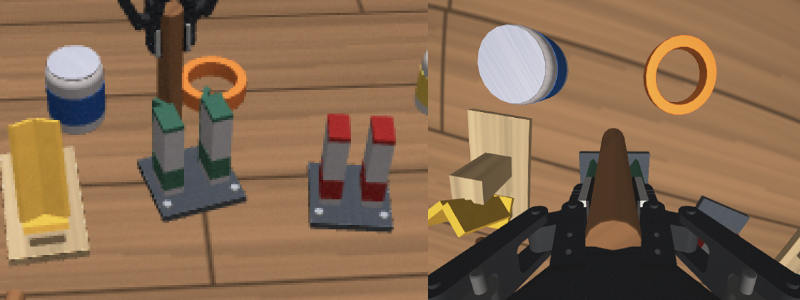

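The composite shows the dowel upright at (172,60) just before the green mouth, and the wrist view shows it aligned with the wings at (613,165).

Call:
move_arm --turn '[[0,0,0],[0,0,0],[0,0,0],[0,0,0],[0,0,0],[0,0,0],[0,0,0]]' --offset '[[0.193,0.053,0],[0.193,0.053,0],[0.193,0.053,0],[0.193,0.053,0],[0.193,0.053,0],[0.096,0.026,0],[0,0,0]]' --fingers '[20,20,20,20,20,20,20]'

```text
time: 8.18
ee_pos: [0.5177, -0.0915, 0.1455]
ee_rot: [0.029, -0.134, 0.991, 0.004]
force: [-0.8, 0.4, -1.5]
gripper_width: 0.336
grip_force: 79.2
```

Run:
```python
from look import *
s,p,M=dowel('c'); print(s['force'],s['ft_torque'])
g=grab('wrist'); P,uv=cloud(g); mk=cmask(g,'green')[uv[:,1],uv[:,0]]&(P[:,2]>.11)&(P[:,2]<.122)
a=np.radians(15.3); R=np.array([[np.cos(a),np.sin(a)],[-np.sin(a),np.cos(a)]]); L=(P[mk][:,:2]-p[:2])@R.T
print(len(L)); 
for x in np.arange(-.06,.06,.01):
    q=L[(L[:,0]>x)&(L[:,0]<x+.01)]; 
    if len(q): print(x.round(3),'left jaw min',q[q[:,1]>0][:,1].min(initial=9).round(4),'right max',q[q[:,1]<0][:,1].max(initial=-9).round(4))
```

```text
scene 247 axis [0.006 0.005 1.   ] tool axis [-0.057 -0.016  0.998] foot z 0.0313 xy at tcp z [ 0.5155 -0.0916] at foot [ 0.5147 -0.0922] err 0.0009 local foot [0.0098 0.0002 0.1139]
top few 0
tcp [ 0.5177 -0.0915  0.1455] F [-0.8  0.4 -1.5] t 8.175 w 0.3361670015882218
[-0.76340949  0.42445161 -1.54787722] [-0.02915191  0.03304571  0.02165099]
1800
-0.03 left jaw min 0.0302 right max -0.0277
-0.02 left jaw min 0.0215 right max -0.0226
-0.01 left jaw min 0.0176 right max -0.0164
0.0 left jaw min 0.0175 right max -0.0164
0.01 left jaw min 0.028 right max -0.0285
0.02 left jaw min 0.0399 right max -0.0404
```

Call:
move_arm --turn '[[0,0,0],[0,0,0],[0,0,0],[0,0,0],[0,0,0],[0,0,0],[0,0,0],[0,0,0],[0,0,0],[0,0,0]]' --offset '[[0.151,0.052,0],[0.154,0.042,0],[0.154,0.042,0],[0.174,0.047,0],[0.174,0.047,0],[0.174,0.047,0],[0.174,0.047,0],[0.193,0.053,0],[0.193,0.053,0],[0,0,0]]' --fingers '[20,20,20,20,20,20,20,20,20,20]'

```text
time: 9.57
ee_pos: [0.5953, -0.07, 0.1455]
ee_rot: [0.03, -0.134, 0.99, 0.004]
force: [-0.3, -0.9, -1.2]
gripper_width: 0.332
grip_force: 79.2
```

Call:
move_arm --turn '[[0,0,0],[0,0,0],[0,0,0],[0,0,0],[0,0,-0.7375],[0,0,-0.7375],[0,0,-0.7375],[0,0,-0.7375],[0,0,0],[0,0,0]]' --offset '[[0,0,0.78],[0,0,0.78],[0,0,0.78],[0,0,0.78],[-0.388,0.882,0],[-0.388,0.882,0],[-0.388,0.882,0],[-0.388,0.882,0],[0,0,0],[0,0,0]]' --fingers '[20,20,20,20,20,20,20,20,20,20]'

```text
time: 10.82
ee_pos: [0.5169, 0.1061, 0.3016]
ee_rot: [0.03, 0.071, 0.997, -0.002]
force: [0.2, -0.4, -0.5]
gripper_width: 0.332
grip_force: 79.4
```

Run:
```python
from look import *
s,p,M=dowel(); print(togo(M,frame(-8.3)@Ro.from_euler('y',0).as_matrix()))
g=grab('wrist'); P,uv=cloud(g); mk=cmask(g,'red')[uv[:,1],uv[:,0]]&(P[:,2]>.11)&(P[:,2]<.122)
a=np.radians(-8.3); R=np.array([[np.cos(a),np.sin(a)],[-np.sin(a),np.cos(a)]]); L=(P[mk][:,:2]-p[:2])@R.T
print(len(L),L.min(0),L.max(0))
for x in np.arange(-.06,.12,.01):
    q=L[(L[:,0]>x)&(L[:,0]<x+.01)]; 
    if len(q)>10: ys=np.sort(q[:,1]); i=np.argmax(np.diff(ys)); print(x.round(3),ys[[0,i,i+1,-1]].round(4))
```

```text
scene 511 axis [ 0.002 -0.006  1.   ] tool axis [-0.059  0.009  0.998] foot z 0.1833 xy at tcp z [0.5144 0.1064] at foot [0.5141 0.1071] err 0.0008 local foot [0.0099 0.0006 0.1179]
top 120 axis [0.    0.004 1.   ] tool axis [-0.059  0.009  0.998] foot z 0.1894 xy at tcp z [0.5156 0.106 ] at foot [0.5156 0.1055] err 0.0002 local foot [ 0.0079 -0.0008  0.112 ]
tcp [0.5169 0.1061 0.3016] F [ 0.2 -0.4 -0.5] t 10.825 w 0.3318321463583621
[ 0.063  0.421 -0.024]
516 [ 0.03648072 -0.03554644] [0.07729231 0.03697648]
0.03 [-0.0351 -0.0249  0.0239  0.0365]
0.04 [-0.0355 -0.0249  0.024   0.0368]
0.05 [-0.0355 -0.0263  0.0265  0.037 ]
0.06 [-0.0349 -0.0288  0.028   0.0365]
0.07 [-0.0353 -0.0314  0.0306  0.0368]
```

Call:
move_arm --turn '[[0,0,0],[0,0,0],[0,0,0],[0,0,0],[0,0,0],[0,0,0],[0,0,0],[0,0,0]]' --offset '[[0,0.012,-0.78],[0,0,-0.78],[0,0,-0.78],[0,0,-0.78],[0.198,-0.029,0],[0.198,-0.029,0],[0.1,-0.015,0],[0,0,0]]' --fingers '[20,20,20,20,20,20,20,20]'

```text
time: 11.98
ee_pos: [0.5428, 0.1031, 0.1466]
ee_rot: [0.031, 0.071, 0.997, -0.002]
force: [-0.1, 0.9, -1.8]
gripper_width: 0.335
grip_force: 79.4
```

Call:
move_arm --turn '[[0,0,0],[0,0,0]]' --offset '[[0.06,-0.009,0],[0,0,0]]' --fingers '[20,20]'

```text
time: 12.22
ee_pos: [0.5449, 0.1028, 0.1458]
ee_rot: [0.03, 0.071, 0.997, -0.002]
force: [0.4, 0.0, -0.9]
gripper_width: 0.333
grip_force: 79.4
```

Call:
move_arm --turn '[[0,0,0],[0,0,0]]' --offset '[[0.04,-0.006,0],[0,0,0]]' --fingers '[20,20]'

```text
time: 12.48
ee_pos: [0.5469, 0.1025, 0.1456]
ee_rot: [0.03, 0.071, 0.997, -0.002]
force: [-0.0, -0.4, -1.5]
gripper_width: 0.336
grip_force: 79.4
```

Call:
move_arm --turn '[[0,0,0],[0,0,0]]' --offset '[[0.03,-0.004,0],[0,0,0]]' --fingers '[20,20]'

```text
time: 12.72
ee_pos: [0.5479, 0.1022, 0.1454]
ee_rot: [0.029, 0.071, 0.997, -0.002]
force: [-3.1, -0.8, 0.1]
gripper_width: 0.334
grip_force: 79.5
```

Call:
move_arm --turn '[[0,0,0],[0,0,0],[0,0,0]]' --offset '[[0.02,-0.003,0],[0,0,0],[0,0,0]]' --fingers '[20,20,20]'

```text
time: 13.1
ee_pos: [0.5484, 0.1021, 0.1453]
ee_rot: [0.029, 0.071, 0.997, -0.002]
force: [-6.2, -0.7, 2.5]
gripper_width: 0.332
grip_force: 79.5
```

Call:
move_arm --turn '[[0,0,0],[0,0,0],[0,0,0]]' --offset '[[0.03,-0.004,0],[0,0,0],[0,0,0]]' --fingers '[20,20,20]'

```text
time: 13.48
ee_pos: [0.5491, 0.102, 0.1452]
ee_rot: [0.028, 0.071, 0.997, -0.002]
force: [-9.8, 1.5, 4.7]
gripper_width: 0.333
grip_force: 79.7
```

Run:
```python
from look import *
s,p,M=dowel('d'); g=grab('wrist','dw.png')
a=cv2.imread('pics/dscene.png')[130:270,260:460]; b=cv2.imread('pics/dw.png')
cv2.imwrite('pics/dd.png',np.hstack([cv2.resize(a,(428,300),interpolation=3),cv2.resize(b,(372,300))]))
```

```text
scene 451 axis [-0.025 -0.103  0.994] tool axis [-0.055  0.008  0.998] foot z 0.0325 xy at tcp z [0.5708 0.0961] at foot [0.5736 0.1078] err 0.0034 local foot [-0.0171  0.0093  0.1138]
top 86 axis [ 0.308 -0.361  0.88 ] tool axis [-0.055  0.008  0.998] foot z 0.049 xy at tcp z [0.5712 0.0707] at foot [0.5376 0.1102] err 0.0029 local foot [0.0179 0.0065 0.0953]
tcp [0.5491 0.102  0.1452] F [-9.8  1.5  4.7] t 13.475 w 0.33291913269675316
```

View pics/dd.png

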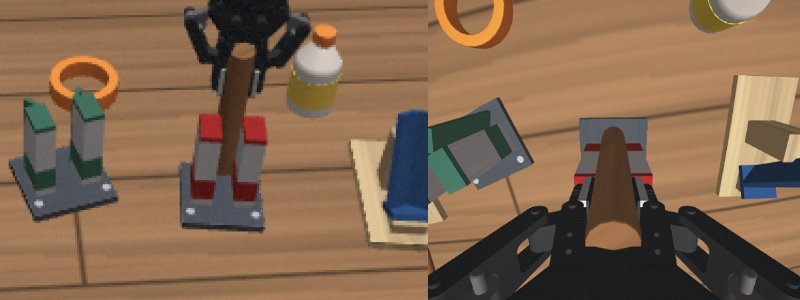

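The view shows the dowel stopped squarely before the red gap (about (232,110) left, (613,160) right).

Call:
move_arm --turn '[[0,0,0],[0,0,0],[0,0,0],[0,0,0],[0,0,0],[0,0,0],[0,0,0],[0,0,0],[0,0,0]]' --offset '[[-0.1,0.015,0],[-0.3,0.04,0],[-0.3,0.04,0],[0,0,0.8],[0,0,0.8],[0,0,0.8],[0,0,0.9],[0,0,0],[0,0,0]]' --fingers '[20,20,20,20,20,20,20,20,20]'

```text
time: 14.75
ee_pos: [0.5149, 0.1067, 0.3099]
ee_rot: [0.029, 0.071, 0.997, -0.002]
force: [-0.3, 0.4, -1.6]
gripper_width: 0.336
grip_force: 79.4
```

Run:
```python
from look import *
s,p,M=dowel(); print(M.round(3).tolist())
```

```text
scene 516 axis [ 0.    -0.001  1.   ] tool axis [-0.058  0.009  0.998] foot z 0.1915 xy at tcp z [0.5121 0.1074] at foot [0.5121 0.1076] err 0.0009 local foot [0.0099 0.0005 0.118 ]
top 125 axis [0.003 0.002 1.   ] tool axis [-0.058  0.009  0.998] foot z 0.1926 xy at tcp z [0.5132 0.1069] at foot [0.5129 0.1066] err 0.0002 local foot [ 0.0088 -0.0004  0.1169]
tcp [0.5149 0.1067 0.3099] F [-0.3  0.4 -1.6] t 14.75 w 0.33559193768080864
[[-0.988, 0.142, 0.058], [0.142, 0.99, -0.009], [-0.059, -0.0, -0.998]]
```

Call:
move_arm --turn '[[-0.122,-0.866,0],[-0.122,-0.866,0],[-0.122,-0.866,0],[-0.122,-0.866,0],[0,0,0],[0,0,0]]' --offset '[[0.48,0.994,-0.08],[0.48,0.994,-0.08],[0.48,0.994,-0.08],[0.48,0.994,-0.08],[0,0,0],[0,0,0]]' --fingers '[20,20,20,20,20,20]'

```text
time: 15.6
ee_pos: [0.6111, 0.3052, 0.2932]
ee_rot: [0.269, 0.068, 0.961, -0.019]
force: [0.1, -0.8, -1.3]
gripper_width: 0.334
grip_force: 79.5
```

Run:
```python
from look import *
s,p,M=dowel('e')
```

```text
scene 741 axis [-0.461  0.065  0.885] tool axis [-0.513  0.074  0.855] foot z 0.1872 xy at tcp z [0.6084 0.3065] at foot [0.6636 0.2986] err 0.001 local foot [0.0097 0.0009 0.1181]
top 283 axis [-0.462  0.064  0.885] tool axis [-0.513  0.074  0.855] foot z 0.188 xy at tcp z [0.6084 0.3046] at foot [0.6633 0.297 ] err 0.0005 local foot [ 0.0093 -0.0007  0.1174]
tcp [0.6111 0.3052 0.2932] F [ 0.1 -0.8 -1.3] t 15.6 w 0.3342211849404017
```

Call:
move_arm --turn '[[0,0,0],[0,0,0],[0,0,0],[0,0,0],[0,0,0],[0,0,0],[0,0,0],[0,0,0],[0,0,0]]' --offset '[[0,0,-0.8],[0,0,-0.8],[0,0,-0.79],[-0.175,0.025,-0.094],[-0.175,0.025,-0.094],[-0.13,0.018,-0.07],[-0.08,0.012,-0.044],[0,0,0],[0,0,0]]' --fingers '[20,20,20,20,20,20,20,20,20]'

```text
time: 16.82
ee_pos: [0.5841, 0.3096, 0.1603]
ee_rot: [0.27, 0.069, 0.96, -0.018]
force: [-0.6, 0.2, -1.2]
gripper_width: 0.336
grip_force: 79.6
```

Run:
```python
from look import *
s,p,M=dowel('f')
a=cv2.imread('pics/fscene.png')[130:270,380:540]; b=cv2.imread('pics/ftop.png')[170:290,70:210]
cv2.imwrite('pics/ff.png',np.hstack([cv2.resize(a,(400,350),interpolation=3),cv2.resize(b,(400,350),interpolation=3)]))
```

```text
scene 534 axis [-0.457  0.068  0.887] tool axis [-0.516  0.073  0.853] foot z 0.0552 xy at tcp z [0.5821 0.3109] at foot [0.6363 0.3029] err 0.0012 local foot [0.0099 0.0006 0.1171]
top 153 axis [-0.425  0.08   0.902] tool axis [-0.516  0.073  0.853] foot z 0.0608 xy at tcp z [0.5836 0.3106] at foot [0.6305 0.3017] err 0.0006 local foot [ 0.0117 -0.0014  0.1095]
tcp [0.5841 0.3096 0.1603] F [-0.6  0.2 -1.2] t 16.825 w 0.33614018666002077
```

View pics/ff.png

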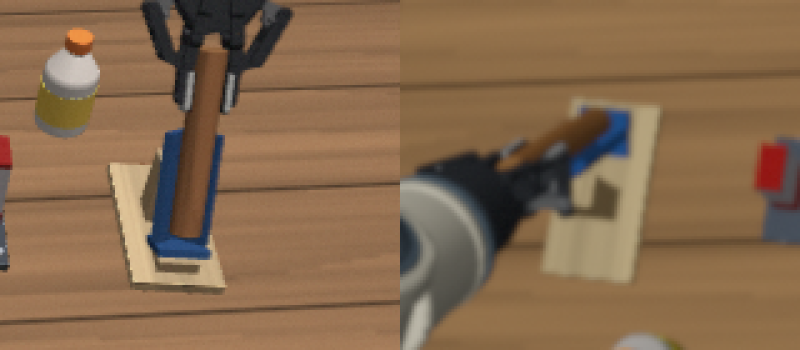

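The view shows the dowel lying just in front of the blue trough with its foot above the ledge (about (187,235)).

Call:
move_arm --turn '[[0,0,0],[0,0,0],[0,0,0],[0,0,0]]' --offset '[[0.056,-0.008,-0.106],[0.056,-0.008,-0.106],[-0.052,0.007,-0.028],[0,0,0]]' --fingers '[20,20,20,20]'

```text
time: 17.42
ee_pos: [0.5865, 0.3089, 0.1476]
ee_rot: [0.27, 0.069, 0.96, -0.019]
force: [-0.0, 0.2, -0.5]
gripper_width: 0.332
grip_force: 79.6
```

Call:
move_arm --turn '[[0,0,0],[0,0,0]]' --offset '[[-0.035,0.005,-0.019],[0,0,0]]' --fingers '[20,20]'

```text
time: 17.68
ee_pos: [0.5849, 0.3093, 0.1471]
ee_rot: [0.27, 0.069, 0.96, -0.019]
force: [0.1, 0.0, -1.5]
gripper_width: 0.329
grip_force: 79.6
```

Call:
move_arm --turn '[[0,0,0],[0,0,0]]' --offset '[[0.018,-0.003,-0.035],[0,0,0]]' --fingers '[20,20]'

```text
time: 17.92
ee_pos: [0.5861, 0.3092, 0.1455]
ee_rot: [0.27, 0.069, 0.96, -0.018]
force: [-2.6, 0.5, 3.4]
gripper_width: 0.334
grip_force: 80.4
```

Call:
move_arm --turn '[[0,0,0],[0,0,0],[0,0,0]]' --offset '[[-0.009,0.001,0.018],[-0.035,0.005,-0.019],[0,0,0]]' --fingers '[20,20,20]'

```text
time: 18.3
ee_pos: [0.5836, 0.3093, 0.145]
ee_rot: [0.27, 0.069, 0.96, -0.019]
force: [-0.8, 0.3, -0.4]
gripper_width: 0.332
grip_force: 80.1
```

Call:
move_arm --turn '[[0,0,0],[0,0,0]]' --offset '[[-0.026,0.004,-0.014],[0,0,0]]' --fingers '[20,20]'

```text
time: 18.55
ee_pos: [0.5824, 0.3097, 0.1445]
ee_rot: [0.27, 0.069, 0.96, -0.019]
force: [1.0, -0.1, -0.8]
gripper_width: 0.329
grip_force: 79.9
```

Call:
move_arm --turn '[[0,0,0],[0,0,0]]' --offset '[[-0.02,0.003,-0.01],[0,0,0]]' --fingers '[20,20]'

```text
time: 18.8
ee_pos: [0.5819, 0.3099, 0.1443]
ee_rot: [0.27, 0.069, 0.96, -0.018]
force: [5.0, -0.1, -0.3]
gripper_width: 0.332
grip_force: 79.9
```

Call:
move_arm --turn '[[0,0,0],[0,0,0]]' --offset '[[-0.02,0.003,-0.01],[0,0,0]]' --fingers '[20,20]'

```text
time: 19.05
ee_pos: [0.5816, 0.3101, 0.1443]
ee_rot: [0.271, 0.069, 0.96, -0.018]
force: [10.8, -3.1, 0.1]
gripper_width: 0.331
grip_force: 79.6
```

Call:
move_arm --turn '[[0,0,0],[0,0,0],[0,0,0]]' --offset '[[0.017,-0.002,-0.012],[0,0,0],[0,0,0]]' --fingers '[20,20,20]' --force 40

```text
time: 19.42
ee_pos: [0.5821, 0.31, 0.1437]
ee_rot: [0.271, 0.069, 0.96, -0.018]
force: [5.9, -1.8, 5.2]
gripper_width: 0.331
grip_force: 79.7
```

Call:
move_arm --turn '[[0,0,0],[0,0,0],[0,0,0],[0,0,0],[0,0,0],[0,0,0]]' --offset '[[0,0,0],[0,0,0],[0,0,0],[0,0,0],[0,0,0],[0,0,0]]' --fingers '[32,36,50,70,85,85]' --force 20

```text
time: 20.18
ee_pos: [0.5813, 0.3098, 0.1429]
ee_rot: [0.27, 0.069, 0.96, -0.019]
force: [-0.0, 0.7, 0.2]
gripper_width: 0.997
grip_force: 0.0
```

Run:
```python
from look import *
s,p,M=dowel('g')
a=cv2.imread('pics/gscene.png')[130:270,380:540]
cv2.imwrite('pics/gg.png',cv2.resize(a,(480,420),interpolation=3))
```

```text
scene 519 axis [-0.468  0.063  0.882] tool axis [-0.516  0.073  0.854] foot z 0.0394 xy at tcp z [0.5803 0.3109] at foot [0.6352 0.3035] err 0.0011 local foot [0.0076 0.0013 0.1166]
top 143 axis [-0.435  0.096  0.895] tool axis [-0.516  0.073  0.854] foot z 0.0479 xy at tcp z [0.582  0.3116] at foot [0.6282 0.3014] err 0.0007 local foot [ 0.0088 -0.0018  0.106 ]
tcp [0.5813 0.3098 0.1429] F [-0.   0.7  0.2] t 20.175 w 0.9966111873102126
```

View pics/gg.png

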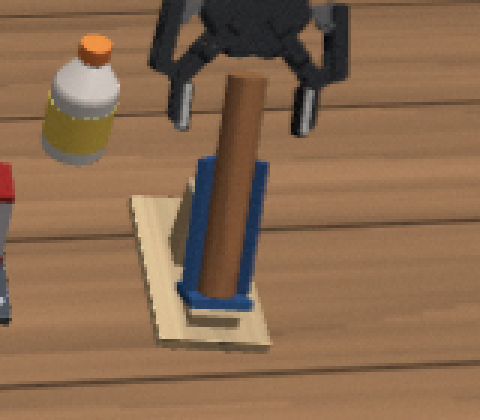

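The dowel sits in the blue trough with its foot on the ledge (220,295) and the fingers are clear of it.

Call:
move_arm --turn '[[0,0,0],[0,0,0],[0,0,0],[0,0,0],[0,0,0],[0,0,0],[0,0,0],[0,0,0]]' --offset '[[-0.112,0.015,0.212],[-0.225,0.03,0.424],[-0.225,0.03,0.424],[-0.225,0.03,0.424],[-0.225,0.03,0.424],[-0.225,0.03,0.424],[0,0,0],[0,0,0]]' --fingers '[85,85,85,85,85,85,85,85]'

```text
time: 21.28
ee_pos: [0.5193, 0.318, 0.2593]
ee_rot: [0.27, 0.069, 0.96, -0.019]
force: [0.4, -0.4, 0.5]
gripper_width: 0.997
grip_force: 0.0
```

Run:
```python
from fit import *
g=grab('scene'); P,uv=cloud(g)
L=P-[.594,.308,.116]; ax=np.array([-.465,.065,.883]); t=L@ax
H=hsv(g)[uv[:,1],uv[:,0]]
m=(np.linalg.norm(L-np.outer(t,ax),axis=1)<.025)&(abs(t)<.11)&(H[:,0]<16)&(H[:,1]>120)
q,d,t,e=fitcyl(P[m]); a,b=np.percentile(t,[1,99]); print(m.sum(),d.round(3),e,'mid',(q+d*(a+b)/2).round(4),'len',b-a)
print(hand_in())
```

```text
941 [-0.468  0.065  0.881] 0.0012023248981751535 mid [0.5936 0.3093 0.1176] len 0.17607466465644722
the job is handed in; nothing more can be done
None
```

The dowel went through the green go gauge with almost no force and was stopped at the red no-go gauge (pressed to about 10 N). It now lies in the blue rest, within about 3 mm of my estimate of the seat point, and the job was handed in at about 21 s with no verdict returned.

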